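Open the egg cupboard past its thumb latch

ROBOT

A 7-joint arm with a two-finger parallel gripper is mounted at the origin on the work surface. World frame = base frame: x ahead of the robot, y to its left, z up, the work surface at z = 0. Lengths are in m, angles in rad, forces in N, time in s.
With the tool pointing down it reaches from about 0.4 to 0.85 m from the base axis. Payload 10.4 kg.
Tool frame: the origin (TCP) lies at the very end of the fingers, on their centre line; the grasp point (between the pads) lies 19 mm behind it; z points along the fingers, y is the line along which they close (so a half turn about z gives the same grasp; the last joint's range is limited). The gripper opens to 85 mm and grips with 20 to 120 N. Pads are 22 mm wide; open, the fingers measure 114 mm over their backs; the gripper's body (76 mm by 85 mm) begins 54 mm behind the grasp point. The pads swing forward as they close: fully open they stand 13 mm farther back than shut.
Start: joints at [1.247, 0.332, -0.065, 1.46, 0.022, 1.35, -0.088], TCP at [0.185, -0.597, 0.231] pointing down, gripper open.
Joint ranges: [-2.6, 2.6], [-0.5, 2.12], [-1.47, 1.34], [0.16, 2.42], [-1.27, 4.41], [0.06, 2.06], [-2.6, 2.6]. Speed limits (rad/s): [2.22, 2.22, 2.79, 2.79, 3.14, 3.14, 3.14].

INTERFACE

Orientations are given as a unit quaternion [x, y, z, w].
In Python, from workcell import * gives the robot as it stands.
- The arm moves only by the tool step_arm, never from a script. Its argument "commands" is one flat list of numbers, 7 for each row, row after row: the finger opening in mm, from 0 to 85.4, then the shift along the world's x, y, z as a fraction of full scale, then the turn, a rotation vector about the world's x, y, z as a fraction of full scale. A call has exactly 10 rows; each row is the pose to reach, as a shift and turn from the pose commanded when the call began, turning the shorter way round; what a row does not reach only later rows make up. Full scale, the value 1, is 0.6 m for a shift and pi rad for a turn. A row lasts 1/8 s, in which the tool goes at most 62.5 mm and 10.7 degrees, less where a joint would pass 70% of its speed; a pose out of reach is approached as far as the arm can. A call with a number of a shift or a turn outside -1 to 1 is refused whole. A call with a gripper value outside its range is refused whole. The fingers move at their own pace and stop on an object; "squeeze" is the grip in N (left out, the last holds). Time passes only in rows, so rows that repeat a pose let the fingers close, or fill a call up. It gives the time, the measured TCP pose, the force, the opening and the grip force at its end, in the units of the state.
- get_obs(): the state, without advancing time (a new reading comes with each control period).
- camera(name): name is "side" or "top"; returns the picture (480x640x3 uint8, red, green, blue); there is no depth.
- camera_params(name): a dict with "mtx" (3x3 intrinsics, pixels), "extrinsics" (4x4, takes a point from world to camera coordinates). Camera axes: x right, y down, z forward; pixel columns grow to the right and rows downward; lengths in m; the calibration is good to about 2 mm. A picture is of the moment at which its call begins. camera_params takes no time and is no camera call.
- hand_in(): hands the job in; it is judged then, once.
The state is a dict: "clock": time; "joint_pos": joint angles; "joint_velocities": joint speeds; "tau": joint torques, N m; "position": TCP position; "ee_rot": TCP orientation; "ft_force": force on the tool from outside, world axes, zero at the start; "torque": the same for the moment, N m; "grip_width": opening from 0.0 (shut) to 1.0 (fully open); "grasp_force": force on a finger pad.
Only numpy, scipy, OpenCV 4.12 (cv2) and the standard library are available. Lean on these libraries where they do the work, as an engineer would, in place of code of your own. Each camera call takes 0.05 s, during which the arm holds its last target. There are 200 camera calls.

TASK

I need to get at the eggs: one of the white basins stands in the way of the cupboard door, so nest the three white basins squarely in one upright stack on the worktop, clear of the door's swing. Then press the thumb lever so that the latch bar lifts out of its catch, and swing the door wide open, square to the cupboard or a little further. Don't let the door or cupboard bump a basin, don't drop or bang the basins, and leave the other things on the worktop where they are.

Things in the scene. Friction and masses are not known exactly. Their poses are not given: they have to be found in the camera images.
- cupboard: fixed wooden egg cupboard, 260 mm wide (its y), 170 deep (its x), 250 tall; place and turn vary. Origin: centre of its underside on the worktop. Its front, with the door, is the plane x = -85 mm and looks along its -x. The catch, 25 mm proud of the front, is at y = +116 mm, 191 to 210 mm up; the bar's nose lies behind its upright lip.
- door (a joint): angle of the wire-mesh door, rad: 0 shut, grows as it opens outwards (anticlockwise from above), stop at 1.95. Door 197 mm wide, 200 tall, 16 thick, lower edge 25 mm above the worktop, hinged at the cupboard's -y side. Friction about 0.1 N m: it stays where it is left. Latched, it has 0.01 rad of play.
- door_hinge (a point): point on the vertical hinge axis, at the door's outer face, 225 mm above the worktop
- door_corner (a point): top corner of the door's free edge, at its outer face, 197 mm from the hinge axis, 225 mm above the worktop
- latch_bar (a joint): angle of the iron latch bar, rad: 0 lying in the catch, grows as its nose lifts, to 0.30; it is clear of the catch above 0.11. 124 mm long, 13 high, 7 thick, it is pivoted 10 mm off the door's outer face, 109 mm from the hinge axis, 205 mm above the worktop, and drops by its own weight.
- bar_nose (a point): point on the bar near its free end, 105 mm from its pivot
- thumb_lever (a joint): angle of the thumb lever, rad: 0 at rest, grows as its plate is pressed down, stop at 0.50; above about 0.35 the bar is clear of the catch. It pivots on a level pin parallel to the door, 28 mm off its face, 191 mm above the worktop; its tail lifts the bar. 1 to 3 N on the plate move it fully; let go, it returns.
- thumb_plate (a point): centre of the top of the lever's thumb plate, 28 mm wide (along the door), 28 deep, 5 thick, 4 mm lip on the outer edge. At rest 56 mm off the door's face, 144 mm from the hinge axis, 201 mm up; fully pressed 14 mm lower. It can be pinched by its side edges from above, pressed down and the door drawn by it. x: into the door; y: along it, away from the hinge.
- bow_grip (a point): outermost middle of the fixed iron bow grip on the door below the thumb plate: upright bow 10 mm thick, 45 mm proud of the door, 92 to 173 mm above the worktop
- basin_a: one of three like white stoneware basins, 66 mm tall, 0.2 to 0.4 kg. Origin: centre of its underside, z up. Foot radius 24 mm; upright collar 42 to 66 mm up, radius 54 outside, 44 inside; inner ledge 46 mm up, from radius 44 to 35. Nested, the upper collar sits on the lower rim: foot 24 mm above the lower foot, 2 to 3 mm side play. Starts in the door's swing.
- basin_b: one of three like white stoneware basins, 66 mm tall, 0.2 to 0.4 kg. Origin: centre of its underside, z up. Foot radius 24 mm; upright collar 42 to 66 mm up, radius 54 outside, 44 inside; inner ledge 46 mm up, from radius 44 to 35. Nested, the upper collar sits on the lower rim: foot 24 mm above the lower foot, 2 to 3 mm side play. Starts on the open worktop.
- basin_c: one of three like white stoneware basins, 66 mm tall, 0.2 to 0.4 kg. Origin: centre of its underside, z up. Foot radius 24 mm; upright collar 42 to 66 mm up, radius 54 outside, 44 inside; inner ledge 46 mm up, from radius 44 to 35. Nested, the upper collar sits on the lower rim: foot 24 mm above the lower foot, 2 to 3 mm side play. Starts on the open worktop.
- mug: blue mug, 76 mm across the rim, 88 mm tall, handle reaching about 65 mm from its axis at +y. To be left alone. Origin: middle of its underside.
- jar: amber storage jar with a steel lid, 80 mm across, 135 mm tall. To be left alone. Origin: middle of its underside.
- tin: round aluminium tin with a knob on the lid, 90 mm across, 130 mm tall. To be left alone. Origin: middle of its underside.
- salt: steel salt shaker, 42 mm across, 83 mm tall. To be left alone. Origin: middle of its underside.
- oil_bottle: green glass oil bottle, 60 mm across, 190 mm tall, beside the cupboard front. To be left alone. Origin: middle of its underside.
- mill: dark wooden pepper mill, 58 mm across, 205 mm tall. To be left alone. Origin: middle of its underside.
- grater: steel box grater, 66 by 100 mm (its x and y), 201 mm tall with its handle. To be left alone. Origin: middle of its underside.
There are look-alikes about, which are no part of the job. What is shaped like the basin_b but pink is not meant.

How it is judged:
On the way, in this order (a step that is already met when the one before it is completed fails the run):
1. The three basins are nested in one upright stack on the worktop (((z of basin_a in the frame of basin_b between 0.019 and 0.029 m and horizontal distance between basin_a and basin_b below 0.007 m and z of basin_b in the frame of basin_c between 0.019 and 0.029 m and horizontal distance between basin_b and basin_c below 0.007 m and height (world z) of basin_c below 0.006 m) or (z of basin_a in the frame of basin_c between 0.019 and 0.029 m and horizontal distance between basin_a and basin_c below 0.007 m and z of basin_c in the frame of basin_b between 0.019 and 0.029 m and horizontal distance between basin_c and basin_b below 0.007 m and height (world z) of basin_b below 0.006 m) or (z of basin_b in the frame of basin_a between 0.019 and 0.029 m and horizontal distance between basin_b and basin_a below 0.007 m and z of basin_a in the frame of basin_c between 0.019 and 0.029 m and horizontal distance between basin_a and basin_c below 0.007 m and height (world z) of basin_c below 0.006 m) or (z of basin_b in the frame of basin_c between 0.019 and 0.029 m and horizontal distance between basin_b and basin_c below 0.007 m and z of basin_c in the frame of basin_a between 0.019 and 0.029 m and horizontal distance between basin_c and basin_a below 0.007 m and height (world z) of basin_a below 0.006 m) or (z of basin_c in the frame of basin_a between 0.019 and 0.029 m and horizontal distance between basin_c and basin_a below 0.007 m and z of basin_a in the frame of basin_b between 0.019 and 0.029 m and horizontal distance between basin_a and basin_b below 0.007 m and height (world z) of basin_b below 0.006 m) or (z of basin_c in the frame of basin_b between 0.019 and 0.029 m and horizontal distance between basin_c and basin_b below 0.007 m and z of basin_b in the frame of basin_a between 0.019 and 0.029 m and horizontal distance between basin_b and basin_a below 0.007 m and height (world z) of basin_a below 0.006 m)) and angle between each of basin_a, basin_b, basin_c's own z axis and vertical below 0.08 rad), for 0.1 s.
2. With the door still shut, the thumb lever is pressed and the latch bar lifts out of its catch (value of joint thumb_lever above 0.15 rad and value of joint latch_bar above 0.09 rad and value of joint door below 0.08 rad), for 0.02 s.
At the end, for the whole second after the job is handed in: Door at rest, open more than 1.4 rad; the three basins, in any order, at rest in one upright stack on the worktop: each nested in the next, axes within 7 mm, foot 19 to 29 mm above the next one's, tilt under 0.08 rad, the lowest foot on the worktop (all of step 1 and value of joint door above 1.4 rad and linear speed of each of basin_a, basin_b, basin_c below 0.02 m/s and velocity of joint door between -0.05 and 0.05 rad/s); the robot touches nothing.
It fails at once if a basin is struck or pushed by the cupboard, its door or its latch (over 1 N) (contact force between cupboard and basin_a above 1 N or contact force between cupboard and basin_b above 1 N or contact force between cupboard and basin_c above 1 N).
It fails at once if a basin is dropped or slammed into another (over 0.6 m/s as it enters one that stands still) or onto the worktop (over 0.6 m/s within 30 mm of it) ((distance between basin_a and basin_b below 0.05 m and linear speed of basin_a above 0.6 m/s and linear speed of basin_b below 0.2 m/s) or (distance between basin_a and basin_c below 0.05 m and linear speed of basin_a above 0.6 m/s and linear speed of basin_c below 0.2 m/s) or (distance between basin_b and basin_a below 0.05 m and linear speed of basin_b above 0.6 m/s and linear speed of basin_a below 0.2 m/s) or (distance between basin_b and basin_c below 0.05 m and linear speed of basin_b above 0.6 m/s and linear speed of basin_c below 0.2 m/s) or (distance between basin_c and basin_a below 0.05 m and linear speed of basin_c above 0.6 m/s and linear speed of basin_a below 0.2 m/s) or (distance between basin_c and basin_b below 0.05 m and linear speed of basin_c above 0.6 m/s and linear speed of basin_b below 0.2 m/s) or (height (world z) of basin_a below 0.03 m and linear speed of basin_a above 0.6 m/s) or (height (world z) of basin_b below 0.03 m and linear speed of basin_b above 0.6 m/s) or (height (world z) of basin_c below 0.03 m and linear speed of basin_c above 0.6 m/s)).
It fails at once if one of the other things on the worktop is moved by more than 20 mm (distance of any of mug, jar, tin, salt, oil_bottle, mill, grater from where it was at the start of the episode above 0.02 m).
It also fails if it takes over 66 s, if anything falls off the work surface, if the arm or the gripper's body presses on something with over 40 N, if the wrist force passes 120 N, or if a joint passes its speed limit or range.

## Working session

There is one attempt and no reset: what is moved stays moved. The work goes in short steps, Python scripts to look and compute and a tool call to move; the robot and the scene stay as the last step left them, time stands still between calls to the robot, and variables do not carry over. Pictures are saved under pics/ and viewed, at most 10 in all, crops included, and the job is handed in when it is done.

Besides the shell and the picture viewer there is one more tool, called after "Call:" by a JSON object that holds its "name" and its "arguments", one argument or row to a line. step_arm: Moves the arm, as the interface text tells. Its arguments: {"type":"object","properties":{"commands":{"type":"array","items":{"type":"number"}},"squeeze":{"type":"number"}},"required":["commands"]}

```bash
ls; mkdir -p pics; cat > h.py <<'E'
from workcell import *
import numpy as np, cv2
def save(n,f):
    im=camera(n); cv2.imwrite('pics/'+f,im[:,:,::-1]); return im
def ray(n,u,v):
    p=camera_params(n);K=np.array(p['mtx']);E=np.array(p['extrinsics'])
    R=E[:3,:3];t=E[:3,3];c=-R.T@t
    return c,R.T@np.linalg.inv(K)@np.array([u,v,1.])
def at_z(n,u,v,z):
    c,d=ray(n,u,v);return c+d*(z-c[2])/d[2]
def proj(n,P):
    p=camera_params(n);K=np.array(p['mtx']);E=np.array(p['extrinsics'])
    q=(np.c_[np.atleast_2d(P),np.ones(len(np.atleast_2d(P)))]@E.T)[:,:3]@K.T
    return q[:,:2]/q[:,2:]
E
python3 - <<'E'
from h import *
save('top','t0.png');save('side','s0.png')
for n in('top','side'):
    print(n,ray(n,320,240), proj(n,[[.5,0,0],[.6,0,0],[.5,.1,0],[.5,0,.1]]).round())
o=get_obs();print(o['clock'],o['position'],o['ee_rot'],o['grip_width'])
E
```

```text
pics
top (array([0.43954371, 0.04425979, 1.35532336]), array([ 0.09005458, -0.03679128, -0.99535372])) [[317. 264.]
 [318. 226.]
 [279. 263.]
 [319. 262.]]
side (array([0.52140391, 0.65479827, 0.84727673]), array([ 0.04141096, -0.67750094, -0.73442402])) [[344. 280.]
 [303. 277.]
 [342. 316.]
 [347. 253.]]
0.1 [ 0.18508108 -0.59662413  0.23060468] [ 9.88708309e-01  1.49851504e-01 -1.20805763e-04 -6.25449337e-04] 0.998887197425729
```

View pics/t0.png

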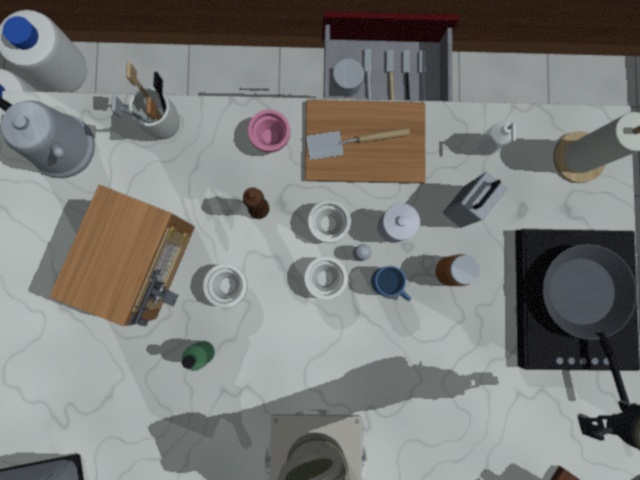

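View pics/s0.png

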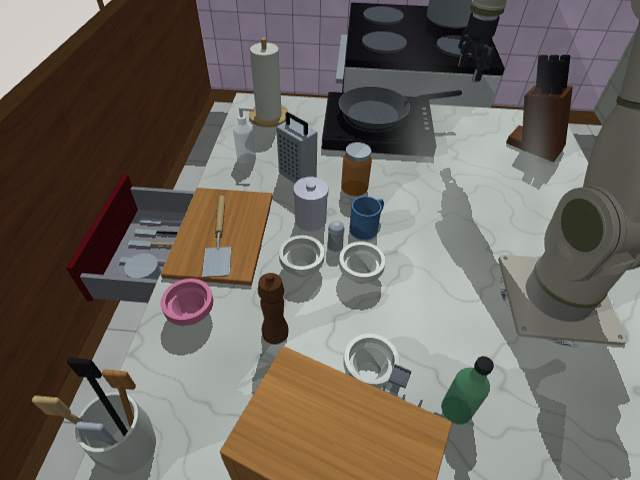

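The basins are white at top px (225,285), which stands in the door's swing, (326,278) and (329,222). The pink one at (270,131) is the look-alike, and the white item at (348,75) is in the drawer. The cupboard is on the left with its front facing lower right. I'll fit the rims and confirm in a crop.

```bash
cat >> h.py <<'E'
from scipy.optimize import minimize
A=np.linspace(0,2*np.pi,120,endpoint=False)
def circ(x,y,r,z): return np.c_[x+r*np.cos(A),y+r*np.sin(A),0*A+z]
def fit(ims,x,y,z=.066,span=.02):
    """rim centre: bright band r 44..54 against darker in/outside, in all given pictures"""
    g={n:cv2.GaussianBlur(cv2.cvtColor(i,cv2.COLOR_RGB2GRAY),(0,0),.8).astype(np.float32) for n,i in ims.items()}
    def s(n,p,r):
        q=proj(n,circ(p[0],p[1],r,z)).astype(np.float32); return cv2.remap(g[n],q[None,:,0],q[None,:,1],cv2.INTER_LINEAR)[0]
    def c(p): return -sum(np.clip(s(n,p,.049)-s(n,p,.060),-30,30).mean()+np.clip(s(n,p,.049)-s(n,p,.039),-30,30).mean() for n in g)
    G=[(x+a,y+b) for a in np.arange(-span,span+.001,.004) for b in np.arange(-span,span+.001,.004)]
    p=min(G,key=c); r=minimize(c,p,method='Nelder-Mead',options=dict(initial_simplex=[p,(p[0]+.003,p[1]),(p[0],p[1]+.003)]))
    return r.x,r.fun
E
python3 - <<'E'
from h import *
t=cv2.imread('pics/t0.png')[:,:,::-1].copy();s=cv2.imread('pics/s0.png')[:,:,::-1].copy()
tt=t.copy();ss=s.copy()
for k,(u,v) in dict(a=(225,285),b=(329,222),c=(326,278)).items():
    p=at_z('top',u,v,.066)
    for ims in ({'top':t},{'side':s},{'top':t,'side':s}):
        q,f=fit(ims,p[0],p[1]);print(k,list(ims),q.round(4),round(f,1))
    for n,im in(('top',tt),('side',ss)):
        cv2.polylines(im,[(proj(n,circ(*q,.054,.066))*16).astype(int).astype(np.int32)],True,(255,0,0),1,shift=4)
A=cv2.resize(tt[160:380,40:350],None,fx=2.5,fy=2.5,interpolation=cv2.INTER_CUBIC)
cv2.imwrite('pics/t1.png',A[:,:,::-1])
B=cv2.resize(ss[320:480,210:510],None,fx=2.6,fy=2.6,interpolation=cv2.INTER_CUBIC)
cv2.imwrite('pics/s1.png',B[:,:,::-1])
E
```

```text
a ['top'] [0.4395 0.2322] -35.2
a ['side'] [0.4412 0.2303] -43.9
a ['top', 'side'] [0.4401 0.2319] -77.8Traceback (most recent call last):
  File "<stdin>", line 7, in <module>
  File "h.py", line 25, in fit
    p=min(G,key=c); r=minimize(c,p,method='Nelder-Mead',options=dict(initial_simplex=[p,(p[0]+.003,p[1]),(p[0],p[1]+.003)]))
  File "h.py", line 23, in c
    def c(p): return -sum(np.clip(s(n,p,.049)-s(n,p,.060),-30,30).mean()+np.clip(s(n,p,.049)-s(n,p,.039),-30,30).mean() for n in g)
                      ~~~^^^^^^^^^^^^^^^^^^^^^^^^^^^^^^^^^^^^^^^^^^^^^^^^^^^^^^^^^^^^^^^^^^^^^^^^^^^^^^^^^^^^^^^^^^^^^^^^^^^^^^^^^^
  File "h.py", line 23, in <genexpr>
    def c(p): return -sum(np.clip(s(n,p,.049)-s(n,p,.060),-30,30).mean()+np.clip(s(n,p,.049)-s(n,p,.039),-30,30).mean() for n in g)
                                  ~^^^^^^^^^^
  File "h.py", line 22, in s
    q=proj(n,circ(p[0],p[1],r,z)).astype(np.float32); return cv2.remap(g[n],q[None,:,0],q[None,:,1],cv2.INTER_LINEAR)[0]
      ~~~~^^^^^^^^^^^^^^^^^^^^^^^
  File "h.py", line 12, in proj
    p=camera_params(n);K=np.array(p['mtx']);E=np.array(p['extrinsics'])
ValueError: time passes only in moves, steps and waits
```

```bash
sed -i 's/^from workcell import \*/from workcell import *\nfrom functools import cache/; s/camera_params(n);/CP(n);/' h.py; sed -i '/^import numpy/a CP=cache(lambda n: camera_params(n))' h.py
python3 - <<'E'
from h import *
t=cv2.imread('pics/t0.png')[:,:,::-1].copy();s=cv2.imread('pics/s0.png')[:,:,::-1].copy()
tt=t.copy();ss=s.copy()
for k,(u,v) in dict(a=(225,285),b=(329,222),c=(326,278)).items():
    p=at_z('top',u,v,.066)
    for ims in ({'top':t},{'side':s},{'top':t,'side':s}):
        q,f=fit(ims,p[0],p[1]);print(k,list(ims),q.round(4),round(f,1))
    for n,im in(('top',tt),('side',ss)):
        cv2.polylines(im,[(proj(n,circ(*q,.054,.066))*16).astype(np.int32)],True,(255,0,0),1,shift=4)
B=cv2.resize(tt[160:380,40:350],None,fx=2.5,fy=2.5,interpolation=cv2.INTER_CUBIC)
cv2.imwrite('pics/t1.png',B[:,:,::-1])
B=cv2.resize(ss[320:480,210:510],None,fx=2.6,fy=2.6,interpolation=cv2.INTER_CUBIC)
cv2.imwrite('pics/s1.png',B[:,:,::-1])
for nm,(u,v,z) in dict(salt=(362,250,.08),mug=(389,281,.088),tin=(403,220,.12),mill=(253,195,.2),oil=(189,361,.19)).items(): print(nm,at_z('top',u,v,z)[:2].round(3))
E
```

```text
a ['top'] [0.4395 0.2322] -35.2
a ['side'] [0.4412 0.2303] -43.9
a ['top', 'side'] [0.4401 0.2319] -77.8
b ['top'] [ 0.6078 -0.0288] -44.5
b ['side'] [ 0.6057 -0.0267] -56.5
b ['top', 'side'] [ 0.6073 -0.0285] -99.4
c ['top'] [ 0.4634 -0.0228] -46.3
c ['side'] [ 0.4634 -0.0193] -58.8
c ['top', 'side'] [ 0.4633 -0.0219] -104.0
salt [ 0.532 -0.108]
mug [ 0.456 -0.174]
tin [ 0.604 -0.202]
mill [0.643 0.154]
oil [0.271 0.287]
```

View pics/t1.png

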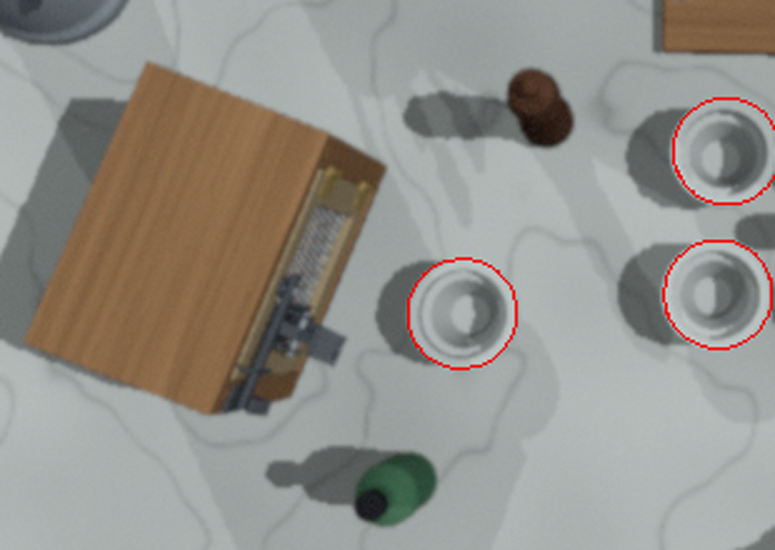

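View pics/s1.png

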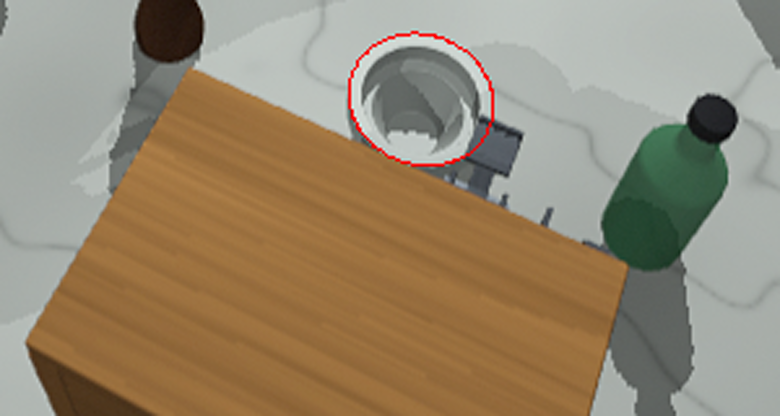

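Both crops confirm it: the red circles sit on the three white rims, and the cupboard roof corners show in the top crop at (147,62), (327,135), (212,413) and (25,340). The plate is near (322,343), oil bottle clear beside the catch side.

```bash
cat >> h.py <<'E'
def cup(p):
    c,s=np.cos(p[2]),np.sin(p[2]); return lambda x,y,z: np.array([p[0]+c*x-s*y,p[1]+s*x+c*y,z])
E
python3 - <<'E'
from h import *
from scipy.optimize import least_squares
T=np.array([(147,62),(327,135),(212,413),(25,340)])/2.5+(40,160)
S=np.array([(188,70),(627,265),(27,343)])/2.6+(210,320)
C=[(.085,-.13),(-.085,-.13),(-.085,.13),(.085,.13)]
def f(p,tp=True,sd=True):
    w=cup(p);P=[w(a,b,.25) for a,b in C];r=[]
    if tp:r.append(proj('top',P)-T)
    if sd:r.append(proj('side',[P[1],P[2],P[0]])-S)
    return np.concatenate(r).ravel()
for k in((1,1),(1,0),(0,1)):
    r=least_squares(f,[.48,.42,1.05],args=k);print(r.x.round(4),r.fun.round(1))
p=least_squares(f,[.48,.42,1.05]).x;w=cup(p)
h=w(-.085,-.0985-0,.225)
# plate: hinge y unknown ~ +-98; catch y=116, bar nose = 109+105=214 from hinge => hinge y ~ -.1
# door plane & plate seen in top view
uv=np.array((322,343))/2.5+(40,160);uv2=np.array((497,146))/2.6+(210,320)
for n,q in(('top',uv),('side',uv2)):
    P=at_z(n,*q,.201);c,s=np.cos(p[2]),np.sin(p[2]);d=P[:2]-p[:2]
    print(n,P.round(4),'in cup',(c*d[0]+s*d[1]).round(4),(-s*d[0]+c*d[1]).round(4))
E
```

```text
[0.5011 0.4489 1.2159] [-1.5 -1.2  0.1 -1.7 -1.7  1.3 -2.1  1.1  0.3 -2.5  1.6 -1.8 -1.4 -0.2]
[0.5009 0.4461 1.2146] [-0.1 -1.2  1.5 -1.5 -0.5  1.5 -0.8  1.1]
[0.5012 0.4505 1.2141] [ 0.2 -1.6  1.7 -0.4 -1.8  0.9]
top [0.4111 0.3337 0.201 ] in cup -0.1393 0.0443
side [0.4078 0.3335 0.201 ] in cup -0.1406 0.0473
```

Call:
{"name": "step_arm", "arguments": {
  "commands": [36, 0.382, 0.958, 0, 0, 0, 0.404, 36, 0.382, 0.958, 0, 0, 0, 0.404, 36, 0.382, 0.958, 0, 0, 0, 0.404, 36, 0.382, 0.958, 0, 0, 0, 0.404, 36, 0.382, 0.958, 0, 0, 0, 0.404, 36, 0.382, 0.958, 0, 0, 0, 0.404, 36, 0.382, 0.958, 0, 0, 0, 0.404, 36, 0.382, 0.958, 0, 0, 0, 0.404, 36, 0.382, 0.958, 0, 0, 0, 0.404, 36, 0.382, 0.958, 0, 0, 0, 0.404],
  "squeeze": 40
}}

```text
clock: 1.35
position: [0.4146, -0.02, 0.2314]
ee_rot: [0.707, 0.707, -0.0, 0.0]
ft_force: [1.2, -1.0, -0.6]
grip_width: 0.422
grasp_force: 0.0
```

Call:
{"name": "step_arm", "arguments": {
  "commands": [36, 0, 0, -0.08, 0, 0, 0, 36, 0, 0, -0.16, 0, 0, 0, 36, 0, 0, -0.23, 0, 0, 0, 36, 0, 0, -0.27, 0, 0, 0, 36, 0, 0, -0.3, 0, 0, 0, 36, 0, 0, -0.3, 0, 0, 0, 0, 0, 0, -0.3, 0, 0, 0, 0, 0, 0, -0.3, 0, 0, 0, 0, 0, 0, -0.3, 0, 0, 0, 0, 0, 0, -0.3, 0, 0, 0],
  "squeeze": 40
}}

```text
clock: 2.6
position: [0.4148, -0.0222, 0.0521]
ee_rot: [0.707, 0.707, 0.0, 0.001]
ft_force: [-2.9, 0.6, 6.9]
grip_width: 0.098
grasp_force: 42.1
```

Call:
{"name": "step_arm", "arguments": {
  "commands": [0, 0, 0, 0.03, 0, 0, 0, 0, 0, 0, 0.08, 0, 0, 0, 0, 0, 0, 0.15, 0, 0, 0, 0, 0, 0, 0.2, 0, 0, 0, 0, 0.08, 0, 0.2, 0, 0, 0, 0, 0.16, -0.005, 0.2, 0, 0, 0, 0, 0.24, -0.011, 0.2, 0, 0, 0, 0, 0.24, -0.011, 0.2, 0, 0, 0, 0, 0.24, -0.011, 0.2, 0, 0, 0, 0, 0.24, -0.011, 0.2, 0, 0, 0],
  "squeeze": 60
}}

```text
clock: 3.85
position: [0.5577, -0.0288, 0.1717]
ee_rot: [0.707, 0.707, -0.0, 0.0]
ft_force: [-1.0, 1.3, -2.1]
grip_width: 0.089
grasp_force: 62.4
```

```bash
python3 - <<'E'
from h import *
o=get_obs();print(o['position'],o['ft_force'],o['grip_width'])
t=save('top','t2.png');s=save('side','s2.png')
z=.066+o['position'][2]-.0515
for ims in({'top':t},{'side':s},{'top':t,'side':s}):
    q,f=fit(ims,.607,-.0285,z);print(list(ims),q.round(4),round(f,1))
    q2,f=fit(ims,.607,-.0285);print(' b',q2.round(4),round(f,1))
for n,im in(('top',t),('side',s)):
    cv2.polylines(im,[(proj(n,circ(*q,.054,z))*16).astype(np.int32)],True,(255,0,0),1,shift=4)
a=cv2.resize(t[140:320,240:420],(400,400));b=cv2.resize(s[130:310,220:400],(400,400))
cv2.imwrite('pics/v3.png',np.hstack([a,b])[:,:,::-1])
E
```

```text
[ 0.5576638  -0.02876663  0.17172178] [-1.03641744  1.34685106 -2.10182399] 0.08857338268408693
['top'] [ 0.6285 -0.042 ] -18.1
 b [ 0.6086 -0.0248] -10.2
['side'] [ 0.6039 -0.0267] -44.0
 b [ 0.6049 -0.0264] -41.9
['top', 'side'] [ 0.6032 -0.0257] -46.0
 b [ 0.605  -0.0265] -51.6
```

View pics/v3.png

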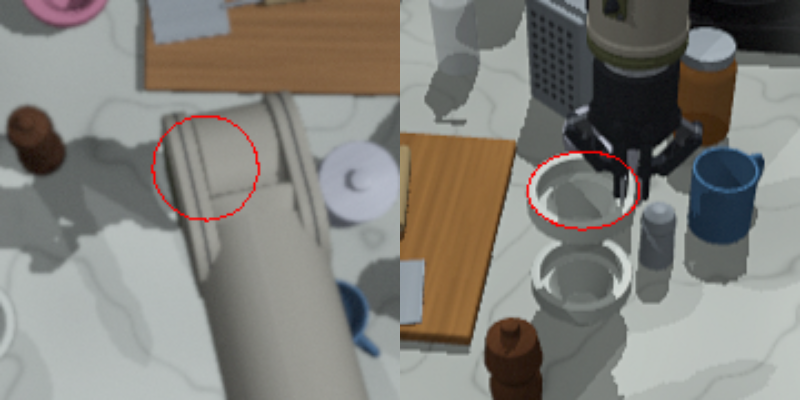

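Top view is blocked by the arm. In the side view the held basin (rim at 585,190) stands over the lower one (582,275) within about 1 mm in x and none in y.

Call:
{"name": "step_arm", "arguments": {
  "commands": [0, 0.002, 0, -0.03, 0, 0, 0, 0, 0.002, 0, -0.065, 0, 0, 0, 0, 0.002, 0, -0.095, 0, 0, 0, 0, 0.002, 0, -0.115, 0, 0, 0, 0, 0.002, 0, -0.13, 0, 0, 0, 0, 0.002, 0, -0.14, 0, 0, 0, 0, 0.002, 0, -0.148, 0, 0, 0, 0, 0.002, 0, -0.154, 0, 0, 0, 0, 0.002, 0, -0.158, 0, 0, 0, 0, 0.002, 0, -0.158, 0, 0, 0]
}}

```text
clock: 5.2
position: [0.5597, -0.0287, 0.0768]
ee_rot: [0.707, 0.707, 0.0, 0.0]
ft_force: [-1.2, -0.2, -0.8]
grip_width: 0.087
grasp_force: 62.8
```

```bash
python3 - <<'E'
from h import *
o=get_obs();print(o['position'],o['ft_force'],o['torque'])
s=save('side','s3.png')
for z in(.066,.08,.09,.1):print(z,fit({'side':s},.607,-.0285,z,.012))
E
```

```text
[ 0.55974387 -0.02873041  0.07684073] [-1.15811726 -0.19021476 -0.76645811] [-0.05298218  0.3676115  -0.07475991]
0.066 (array([ 0.59687312, -0.02265899]), np.float64(-18.44307518005371))
0.08 (array([ 0.60845803, -0.03648647]), np.float64(-39.855125427246094))
0.09 (array([ 0.60667641, -0.02775427]), np.float64(-40.2520751953125))
0.1 (array([ 0.60498208, -0.01877443]), np.float64(-40.161231994628906))
```

Call:
{"name": "step_arm", "arguments": {
  "commands": [0, 0, 0, -0.002, 0, 0, 0, 36, 0, 0, -0.002, 0, 0, 0, 36, 0, 0, -0.002, 0, 0, 0, 36, 0, 0, 0.03, 0, 0, 0, 36, 0, 0, 0.1, 0, 0, 0, 36, 0, 0, 0.2, 0, 0, 0, 36, -0.09, 0.13, 0.25, 0, 0, 0.054, 36, -0.18, 0.26, 0.25, 0, 0, 0.11, 36, -0.271, 0.396, 0.25, 0, 0, 0.154, 36, -0.271, 0.396, 0.25, 0, 0, 0.154]
}}

```text
clock: 6.5
position: [0.4189, 0.1767, 0.2263]
ee_rot: [0.516, 0.856, 0.0, 0.001]
ft_force: [0.1, 1.5, 0.3]
grip_width: 0.425
grasp_force: 0.0
```

```bash
python3 - <<'E'
from h import *
o=get_obs();print(o['position'],o['ft_force'],o['ee_rot'])
t=save('top','t4.png');s=save('side','s4.png')
for ims in({'top':t},{'side':s},{'top':t,'side':s}):
    q,f=fit(ims,.607,-.0285,.09);print(list(ims),q.round(4),round(f,1))
print(fit({'side':s},.44,.232,.066))
a=cv2.resize(t[140:320,140:380],(400,300));b=cv2.resize(s[200:320,240:400],(400,300),interpolation=cv2.INTER_CUBIC)
cv2.imwrite('pics/v4.png',np.hstack([a,b])[:,:,::-1])
E
```

```text
[0.41891925 0.17672379 0.22625431] [0.10598395 1.51236923 0.34247456] [5.16404442e-01 8.56344310e-01 2.06156836e-04 9.12157749e-04]
['top'] [ 0.6094 -0.0305] -46.7
['side'] [ 0.6071 -0.0284] -55.6
['top', 'side'] [ 0.6089 -0.0303] -100.6
(array([0.44120554, 0.23024208]), np.float64(-43.906524658203125))
```

View pics/v4.png

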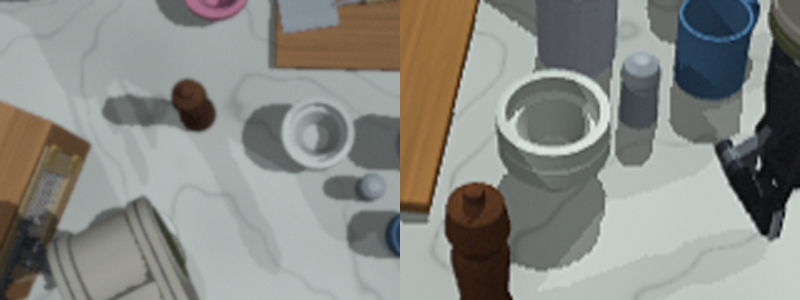

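The stack view shows the second basin seated level in the first, with the salt, mug and mill untouched.

Call:
{"name": "step_arm", "arguments": {
  "commands": [36, 0, 0, 0, 0, 0, 0, 36, 0, 0, 0, 0, 0, 0, 36, 0, 0, 0, 0, 0, 0, 36, 0, 0, 0, 0, 0, 0, 36, 0, 0, 0, 0, 0, 0, 36, 0, 0, 0, 0, 0, 0, 36, 0, 0, 0, 0, 0, 0, 36, 0, 0, 0, 0, 0, 0, 36, 0, 0, 0, 0, 0, 0, 36, 0, 0, 0, 0, 0, 0]
}}

```text
clock: 7.85
position: [0.4201, 0.1748, 0.2251]
ee_rot: [0.517, 0.856, 0.0, 0.0]
ft_force: [0.6, 0.2, 0.3]
grip_width: 0.42
grasp_force: 0.0
```

Call:
{"name": "step_arm", "arguments": {
  "commands": [36, -0.039, 0.057, 0, 0, 0, 0, 36, -0.039, 0.057, -0.08, 0, 0, 0, 36, -0.039, 0.057, -0.16, 0, 0, 0, 36, -0.039, 0.057, -0.22, 0, 0, 0, 36, -0.039, 0.057, -0.26, 0, 0, 0, 36, -0.039, 0.057, -0.289, 0, 0, 0, 0, -0.039, 0.057, -0.289, 0, 0, 0, 0, -0.039, 0.057, -0.289, 0, 0, 0, 0, -0.039, 0.057, -0.289, 0, 0, 0, 0, -0.039, 0.057, -0.289, 0, 0, 0],
  "squeeze": 60
}}

```text
clock: 9.1
position: [0.397, 0.209, 0.0523]
ee_rot: [0.518, 0.856, 0.0, 0.0]
ft_force: [-1.3, -0.7, 3.5]
grip_width: 0.089
grasp_force: 61.2
```

Call:
{"name": "step_arm", "arguments": {
  "commands": [0, 0, 0, 0.03, 0, 0, 0, 0, 0, 0, 0.08, 0, 0, 0, 0, 0, 0, 0.16, 0, 0, 0, 0, 0, 0, 0.23, 0, 0, 0, 0, 0.07, -0.1, 0.23, 0, 0, -0.04, 0, 0.14, -0.2, 0.23, 0, 0, -0.08, 0, 0.2, -0.3, 0.23, 0, 0, -0.12, 0, 0.271, -0.398, 0.23, 0, 0, -0.154, 0, 0.271, -0.398, 0.23, 0, 0, -0.154, 0, 0.271, -0.398, 0.23, 0, 0, -0.154]
}}

```text
clock: 10.35
position: [0.56, -0.0333, 0.1889]
ee_rot: [0.709, 0.705, -0.0, -0.0]
ft_force: [-0.4, 0.4, -1.2]
grip_width: 0.087
grasp_force: 60.3
```

Call:
{"name": "step_arm", "arguments": {
  "commands": [0, 0, 0, 0, 0, 0, 0, 0, 0, 0, 0, 0, 0, 0, 0, 0, 0, 0, 0, 0, 0, 0, 0, 0, 0, 0, 0, 0, 0, 0, 0, 0, 0, 0, 0, 0, 0, 0, 0, 0, 0, 0, 0, 0, 0, 0, 0, 0, 0, 0, 0, 0, 0, 0, 0, 0, 0, 0, 0, 0, 0, 0, 0, 0, 0, 0, 0, 0, 0, 0]
}}

```text
clock: 11.6
position: [0.5593, -0.0298, 0.1897]
ee_rot: [0.707, 0.707, 0.0, 0.0]
ft_force: [-0.6, 0.4, -3.1]
grip_width: 0.084
grasp_force: 60.3
```

```bash
python3 - <<'E'
from h import *
o=get_obs();print(o['position'],o['ft_force'],o['ee_rot'])
s=save('side','s5.png')
z=.066+o['position'][2]-.052
for zz in(z-.004,z,z+.004):print('held',fit({'side':s},.607,-.03,zz))
print('stack',fit({'side':s},.607,-.03,.09))
E
```

```text
[ 0.55929751 -0.02977952  0.18970339] [-0.55414054  0.36691262 -3.06978108] [7.07377144e-01 7.06836313e-01 4.76052255e-05 2.09754225e-05]
held (array([ 0.60624842, -0.03372942]), np.float64(-44.627342224121094))
held (array([ 0.6056636 , -0.02949852]), np.float64(-44.943138122558594))
held (array([ 0.60488425, -0.02531487]), np.float64(-45.159088134765625))
stack (array([ 0.60595501, -0.02830939]), np.float64(-38.71442794799805))
```

Call:
{"name": "step_arm", "arguments": {
  "commands": [0, 0.002, 0.001, -0.03, 0, 0, 0, 0, 0.002, 0.001, -0.06, 0, 0, 0, 0, 0.002, 0.001, -0.085, 0, 0, 0, 0, 0.002, 0.001, -0.105, 0, 0, 0, 0, 0.002, 0.001, -0.12, 0, 0, 0, 0, 0.002, 0.001, -0.131, 0, 0, 0, 0, 0.002, 0.001, -0.14, 0, 0, 0, 0, 0.002, 0.001, -0.146, 0, 0, 0, 0, 0.002, 0.001, -0.149, 0, 0, 0, 0, 0.002, 0.001, -0.149, 0, 0, 0]
}}

```text
clock: 12.9
position: [0.5607, -0.0292, 0.1005]
ee_rot: [0.707, 0.707, 0.0, 0.0]
ft_force: [-0.1, -0.3, -1.2]
grip_width: 0.09
grasp_force: 60.4
```

Call:
{"name": "step_arm", "arguments": {
  "commands": [0, 0, 0, -0.001, 0, 0, 0, 36, 0, 0, -0.001, 0, 0, 0, 36, 0, 0, -0.001, 0, 0, 0, 36, 0, 0, 0.03, 0, 0, 0, 36, 0, 0, 0.1, 0, 0, 0, 45, 0, 0, 0.2, 0, 0, 0, 45, -0.05, 0, 0.27, 0, 0, -0.05, 45, -0.1, 0, 0.3, 0, 0, -0.113, 45, -0.1, 0, 0.3, 0, 0, -0.113, 45, -0.1, 0, 0.3, 0, 0, -0.113]
}}

```text
clock: 14.15
position: [0.5007, -0.0293, 0.2806]
ee_rot: [0.821, 0.572, 0.0, 0.0]
ft_force: [-0.1, -0.5, 0.8]
grip_width: 0.529
grasp_force: 0.0
```

```bash
python3 - <<'E'
from h import *
o=get_obs();print(o['position'],o['ee_rot'])
t=save('top','t6.png');s=save('side','s6.png')
for ims in({'top':t},{'side':s},{'top':t,'side':s}):
    q,f=fit(ims,.607,-.0285,.114);print(list(ims),q.round(4),round(f,1))
a=cv2.resize(t[260:335,120:195],(400,400),interpolation=cv2.INTER_CUBIC);b=cv2.resize(s[350:425,360:435],(400,400),interpolation=cv2.INTER_CUBIC)
d=cv2.resize(s[200:300,260:380],(240,200),interpolation=cv2.INTER_CUBIC)
V=np.zeros((600,800,3),np.uint8);V[:400]=np.hstack([a,b]);V[400:,:240]=d
cv2.imwrite('pics/v6.png',V[:,:,::-1])
E
```

```text
[ 0.50074466 -0.02932409  0.28058713] [8.20523350e-01 5.71612799e-01 9.04336600e-05 4.81559879e-04]
['top'] [ 0.6093 -0.0302] -24.6
['side'] [ 0.6075 -0.0303] -55.8
['top', 'side'] [ 0.6085 -0.0304] -80.1
```

View pics/v6.png

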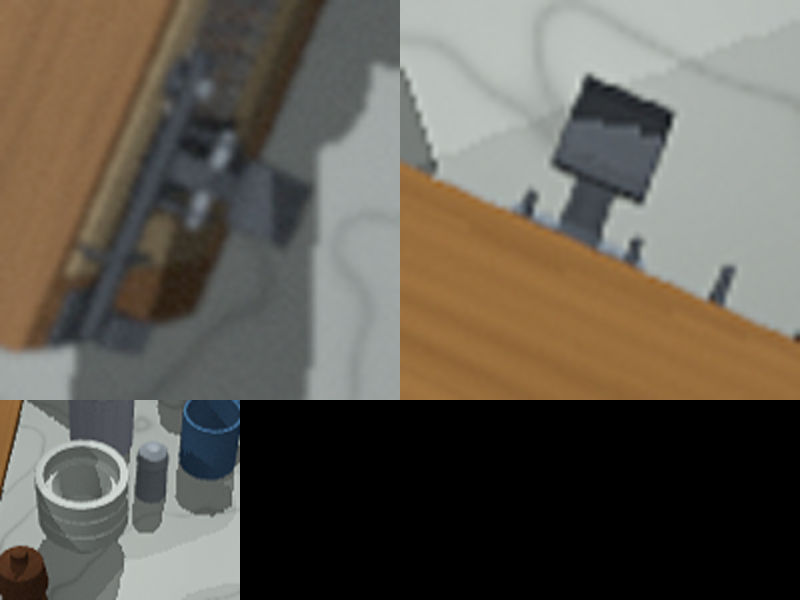

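Side panel: the plate is clear, with corners (588,75), (674,115), (642,203) and (553,163); in the top panel its centre is about (268,200). The lower panel shows all three basins seated level in one stack.

```bash
python3 - <<'E'
from h import *
k=.1875
C=[(588,75,.205),(674,115,.205),(642,203,.201),(553,163,.201)]
W=np.array([at_z('side',360+(u-400)*k,350+v*k,z) for u,v,z in C])
print(W.round(4),W.mean(0).round(4))
e=W[2]-W[3];e2=W[1]-W[0];print('yaw',[np.arctan2(d[1],d[0])-np.pi/2 for d in(e,e2)],np.linalg.norm(e),np.linalg.norm(e2))
print('top',at_z('top',120+268*k,260+200*k,.202).round(4))
c=W.mean(0);y=1.215
n=np.array([-np.cos(y),-np.sin(y)]);d=np.array([-np.sin(y),np.cos(y)])
H=c[:2]-.144*d-.056*n
print('hinge',H, cup([.5011,.4489,1.2159])(-.085,-.0985,0)[:2])
E
```

```text
[[0.417  0.316  0.205 ]
 [0.3923 0.3263 0.205 ]
 [0.4021 0.3523 0.201 ]
 [0.4273 0.3427 0.201 ]] [0.4097 0.3343 0.203 ]
yaw [np.float64(1.2045339469176475), np.float64(1.1763072160848211)] 0.026988778435730977 0.026779916538130805
top [0.4106 0.3303 0.202 ]
hinge [0.56416862 0.33666288] [0.56392481 0.33496891]
```

Call:
{"name": "step_arm", "arguments": {
  "commands": [45, -0.151, 0.604, 0, 0, 0, -0.002, 45, -0.151, 0.604, 0, 0, 0, -0.002, 45, -0.151, 0.604, 0, 0, 0, -0.002, 45, -0.151, 0.604, 0, 0, 0, -0.002, 45, -0.151, 0.604, 0, 0, 0, -0.002, 45, -0.151, 0.604, 0, 0, 0, -0.002, 45, -0.151, 0.604, 0, 0, 0, -0.002, 45, -0.151, 0.604, 0, 0, 0, -0.002, 45, -0.151, 0.604, -0.05, 0, 0, -0.002, 45, -0.151, 0.604, -0.05, 0, 0, -0.002],
  "squeeze": 20
}}

```text
clock: 15.5
position: [0.4104, 0.3308, 0.2487]
ee_rot: [0.824, 0.567, -0.002, 0.0]
ft_force: [-0.9, -0.3, 0.4]
grip_width: 0.529
grasp_force: 0.0
```

```bash
python3 - <<'E'
from h import *
o=get_obs();print(o['position'],o['ee_rot'])
s=save('side','s7.png');t=save('top','t7.png')
b=cv2.resize(s[310:430,340:460],(400,400),interpolation=cv2.INTER_CUBIC);a=cv2.resize(t[240:360,110:230],(400,400),interpolation=cv2.INTER_CUBIC)
cv2.imwrite('pics/v7.png',np.hstack([a,b])[:,:,::-1])
E
```

```text
[0.41042034 0.33084213 0.24867519] [ 8.23604261e-01  5.67162348e-01 -1.68954161e-03  1.92739398e-04]
```

View pics/v7.png

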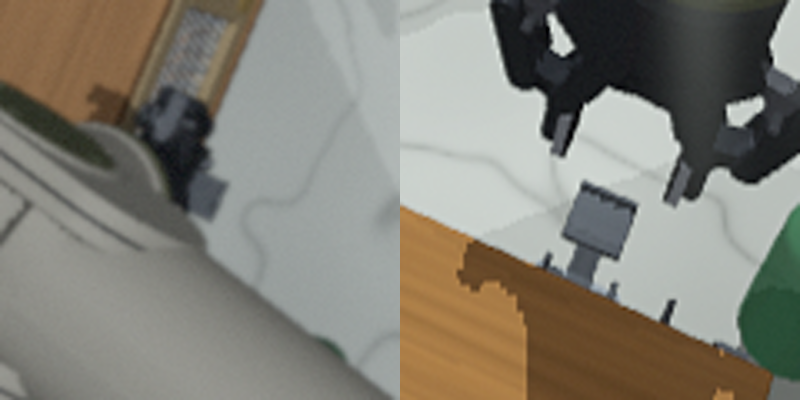

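Call:
{"name": "step_arm", "arguments": {
  "commands": [45, 0, 0, -0.03, 0, 0, 0, 45, 0, 0, -0.06, 0, 0, 0, 45, 0, 0, -0.08, 0, 0, 0, 45, 0, 0, -0.098, 0, 0, 0, 45, 0, 0, -0.098, 0, 0, 0, 35, 0, 0, -0.098, 0, 0, 0, 0, 0, 0, -0.098, 0, 0, 0, 0, 0, 0, -0.098, 0, 0, 0, 0, 0, 0, -0.098, 0, 0, 0, 0, 0, 0, -0.098, 0, 0, 0],
  "squeeze": 25
}}

```text
clock: 16.85
position: [0.4107, 0.3331, 0.1919]
ee_rot: [0.823, 0.568, 0.001, 0.0]
ft_force: [4.2, -2.2, 3.4]
grip_width: 0.321
grasp_force: 27.6
```

Call:
{"name": "step_arm", "arguments": {
  "commands": [0, 0, 0, -0.006, 0, 0, 0, 0, 0, 0, -0.012, 0, 0, 0, 0, 0, -0.001, -0.018, 0, 0, 0, 0, -0.001, -0.002, -0.022, 0, 0, 0, 0, -0.001, -0.002, -0.022, 0, 0, 0, 0, -0.001, -0.002, -0.022, 0, 0, 0, 0, -0.001, -0.002, -0.022, 0, 0, 0, 0, -0.001, -0.002, -0.022, 0, 0, 0, 0, -0.001, -0.002, -0.022, 0, 0, 0, 0, -0.001, -0.002, -0.022, 0, 0, 0]
}}

```text
clock: 18.1
position: [0.4105, 0.3325, 0.1797]
ee_rot: [0.823, 0.568, 0.001, 0.0]
ft_force: [4.2, -3.3, 10.2]
grip_width: 0.316
grasp_force: 31.4
```

```bash
cat > arc.py <<'E'
from h import *
import sys
Y=1.213;H=np.array([.410,.3335])-.144*np.array([-np.sin(Y),np.cos(Y)])+.056*np.array([np.cos(Y),np.sin(Y)])
def P(th,off=.0575):
    y=Y+th; return H+.144*np.array([-np.sin(y),np.cos(y)])-off*np.array([np.cos(y),np.sin(y)])
E
python3 - <<'E'
from arc import *
print(H,get_obs()['position'],get_obs()['ft_force'])
for a in (0,.5,1.,1.5): 
    print('from',a,P(a).round(4))
    for k in range(1,11): print(k,round(.05*k,2),((P(a+.05*k)-P(a))/.6).round(3),round(.05*k/np.pi,4))
s=save('side','s8.png');b=cv2.resize(s[310:430,340:460],(500,500),interpolation=cv2.INTER_CUBIC);cv2.imwrite('pics/v8.png',b[:,:,::-1])
E
```

```text
[0.56449242 0.33552319] [0.41051707 0.33248131 0.17967118] [ 4.18762292 -3.33817827 10.20997206]
from 0 [0.4095 0.3321]
1 0.05 [ 0.001 -0.013] 0.0159
2 0.1 [ 0.002 -0.026] 0.0318
3 0.15 [ 0.004 -0.039] 0.0477
4 0.2 [ 0.006 -0.051] 0.0637
5 0.25 [ 0.009 -0.064] 0.0796
6 0.3 [ 0.013 -0.076] 0.0955
7 0.35 [ 0.018 -0.088] 0.1114
8 0.4 [ 0.023 -0.1  ] 0.1273
9 0.45 [ 0.028 -0.112] 0.1432
10 0.5 [ 0.034 -0.123] 0.1592
from 0.5 [0.4301 0.2582]
1 0.05 [ 0.007 -0.011] 0.0159
2 0.1 [ 0.014 -0.022] 0.0318
3 0.15 [ 0.022 -0.032] 0.0477
4 0.2 [ 0.03  -0.042] 0.0637
5 0.25 [ 0.039 -0.051] 0.0796
6 0.3 [ 0.048 -0.06 ] 0.0955
7 0.35 [ 0.058 -0.069] 0.1114
8 0.4 [ 0.068 -0.077] 0.1273
9 0.45 [ 0.078 -0.085] 0.1432
10 0.5 [ 0.089 -0.092] 0.1592
from 1.0 [0.4836 0.2032]
1 0.05 [ 0.011 -0.006] 0.0159
2 0.1 [ 0.023 -0.012] 0.0318
3 0.15 [ 0.034 -0.018] 0.0477
4 0.2 [ 0.046 -0.022] 0.0637
5 0.25 [ 0.059 -0.026] 0.0796
6 0.3 [ 0.071 -0.03 ] 0.0955
7 0.35 [ 0.084 -0.033] 0.1114
8 0.4 [ 0.097 -0.035] 0.1273
9 0.45 [ 0.109 -0.037] 0.1432
10 0.5 [ 0.122 -0.038] 0.1592
from 1.5 [0.5569 0.1807]
1 0.05 [ 0.013 -0.   ] 0.0159
2 0.1 [0.026 0.   ] 0.0318
3 0.15 [0.039 0.001] 0.0477
4 0.2 [0.052 0.003] 0.0637
5 0.25 [0.064 0.005] 0.0796
6 0.3 [0.077 0.008] 0.0955
7 0.35 [0.089 0.011] 0.1114
8 0.4 [0.102 0.015] 0.1273
9 0.45 [0.114 0.02 ] 0.1432
10 0.5 [0.125 0.026] 0.1592
```

View pics/v8.png

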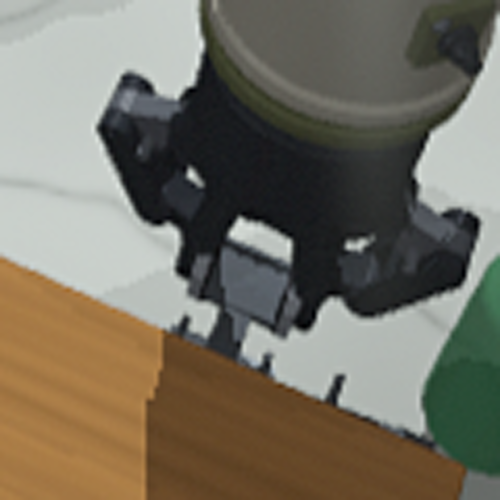

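The plate is pinched between both pads at (240,275) and is down about 12 mm. Now I draw the door.

Call:
{"name": "step_arm", "arguments": {
  "commands": [0, 0.001, -0.013, 0, 0, 0, 0.016, 0, 0.002, -0.026, 0, 0, 0, 0.032, 0, 0.004, -0.039, 0, 0, 0, 0.048, 0, 0.006, -0.051, 0, 0, 0, 0.064, 0, 0.009, -0.064, 0, 0, 0, 0.08, 0, 0.013, -0.076, 0, 0, 0, 0.095, 0, 0.018, -0.088, 0, 0, 0, 0.111, 0, 0.023, -0.1, 0, 0, 0, 0.127, 0, 0.028, -0.112, 0, 0, 0, 0.143, 0, 0.034, -0.123, 0, 0, 0, 0.159]
}}

```text
clock: 19.4
position: [0.4307, 0.2596, 0.1798]
ee_rot: [0.656, 0.755, 0.002, 0.0]
ft_force: [2.9, 2.1, 10.1]
grip_width: 0.317
grasp_force: 31.3
```

Call:
{"name": "step_arm", "arguments": {
  "commands": [0, 0.007, -0.011, 0, 0, 0, 0.016, 0, 0.014, -0.022, 0, 0, 0, 0.032, 0, 0.022, -0.032, 0, 0, 0, 0.048, 0, 0.03, -0.042, 0, 0, 0, 0.064, 0, 0.039, -0.051, 0, 0, 0, 0.08, 0, 0.048, -0.06, 0, 0, 0, 0.095, 0, 0.058, -0.069, 0, 0, 0, 0.111, 0, 0.068, -0.077, 0, 0, 0, 0.127, 0, 0.078, -0.085, 0, 0, 0, 0.143, 0, 0.089, -0.092, 0, 0, 0, 0.159]
}}

```text
clock: 20.65
position: [0.4837, 0.2043, 0.1797]
ee_rot: [0.449, 0.893, 0.001, 0.0]
ft_force: [1.0, 0.3, 11.5]
grip_width: 0.318
grasp_force: 31.5
```

Call:
{"name": "step_arm", "arguments": {
  "commands": [0, 0.011, -0.006, 0, 0, 0, 0.016, 0, 0.023, -0.012, 0, 0, 0, 0.032, 0, 0.034, -0.018, 0, 0, 0, 0.048, 0, 0.046, -0.022, 0, 0, 0, 0.064, 0, 0.059, -0.026, 0, 0, 0, 0.08, 0, 0.071, -0.03, 0, 0, 0, 0.095, 0, 0.084, -0.033, 0, 0, 0, 0.111, 0, 0.097, -0.035, 0, 0, 0, 0.127, 0, 0.109, -0.037, 0, 0, 0, 0.143, 0, 0.122, -0.038, 0, 0, 0, 0.159]
}}

```text
clock: 21.9
position: [0.5567, 0.181, 0.1796]
ee_rot: [0.215, 0.977, 0.001, 0.0]
ft_force: [-0.5, -1.6, 11.1]
grip_width: 0.318
grasp_force: 31.5
```

Call:
{"name": "step_arm", "arguments": {
  "commands": [0, 0.011, 0, 0, 0, 0, 0.013, 0, 0.02, 0, 0, 0, 0, 0.025, 0, 0.02, 0, 0.01, 0, 0, 0.025, 0, 0.02, 0, 0.02, 0, 0, 0.025, 0, 0.02, 0, 0.02, 0, 0, 0.025, 40, 0.02, 0, 0.02, 0, 0, 0.025, 40, 0.02, 0, 0.02, 0, 0, 0.025, 40, 0.02, 0, 0.05, 0, 0, 0.025, 40, 0.02, 0, 0.12, 0, 0, 0.025, 40, 0.02, 0, 0.2, 0, 0, 0.025]
}}

```text
clock: 23.15
position: [0.5681, 0.18, 0.3005]
ee_rot: [0.177, 0.984, 0.0, -0.0]
ft_force: [0.7, -0.2, 0.4]
grip_width: 0.471
grasp_force: 0.0
```

Call:
{"name": "step_arm", "arguments": {
  "commands": [40, -0.05, -0.05, 0.03, 0, 0, 0, 40, -0.1, -0.1, 0.03, 0, 0, 0, 40, -0.18, -0.2, 0.03, 0, 0, 0, 40, -0.22, -0.3, 0.03, 0, 0, 0, 40, -0.22, -0.4, 0.03, 0, 0, 0, 40, -0.22, -0.5, 0.03, 0, 0, 0, 40, -0.22, -0.5, 0.03, 0, 0, 0, 40, -0.22, -0.5, 0.03, 0, 0, 0, 40, -0.22, -0.5, 0.03, 0, 0, 0, 40, -0.22, -0.5, 0.03, 0, 0, 0]
}}

```text
clock: 24.4
position: [0.4368, -0.1181, 0.3167]
ee_rot: [0.176, 0.984, -0.0, 0.0]
ft_force: [0.2, -0.2, 0.1]
grip_width: 0.463
grasp_force: 0.0
```

```bash
python3 - <<'E'
from h import *
o=get_obs();print(o['clock'],o['position'],o['ft_force'])
t=save('top','t9.png');s=save('side','s9.png')
for ims in({'top':t},{'side':s}):
    q,f=fit(ims,.607,-.0285,.114);print(list(ims),q.round(4),round(f,1))
cv2.imwrite('pics/v9.png',np.hstack([cv2.resize(t[120:380,40:440],(400,260)),cv2.resize(s[140:480,150:550],(400,340))[:260]])[:,:,::-1])
E
```

```text
24.4 [ 0.43679227 -0.11814403  0.31672703] [ 0.19355885 -0.18746451  0.12238721]
['top'] [ 0.6104 -0.0323] -46.2
['side'] [ 0.6077 -0.0303] -55.9
```

View pics/v9.png

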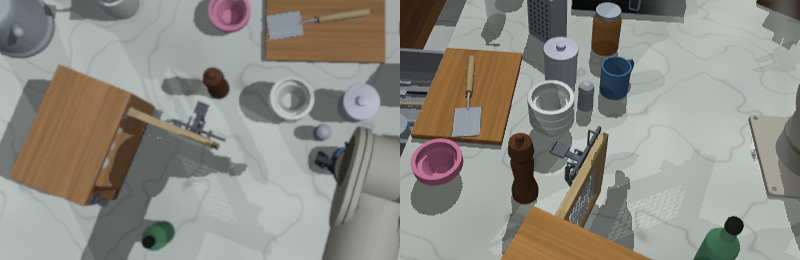

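The picture shows the door standing about square to the cupboard, from hinge (130,110) to free edge (215,147). The stack is intact at (292,98), the other things are in place, and the arm is clear.

```bash
python3 -c "
from workcell import *
print(hand_in())"
```

```text
the job is handed in; nothing more can be done
None
```

The job is handed in, though no verdict came back: the three white basins are in one upright stack clear of the door, the latch was lifted by the thumb lever, and the door stands open about square (about 1.55 rad) with the arm touching nothing.

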